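# Set a bayonet lamp cap half-way to its lock and hold it

### The arm

A 6-joint arm with a two-finger parallel gripper is mounted at the origin on a cart in front of the work surface, level with it; the furniture and walls round the work are solid. World frame = base frame: x ahead of the robot, y to its left, z up, the work surface at z = 0. Lengths are in m, angles in rad, forces in N, time in s.
With the tool pointing down it reaches from about 0.35 to 0.875 m from the base axis. Payload 4.2 kg.
Tool frame: the origin (TCP) lies at the very end of the fingers, on their centre line; the grasp point (between the pads) lies 19 mm behind it (robot.grip_point_offset is the z of the grasp point in the tool frame, in m); z points along the fingers, y is the line along which they close (so a half turn about z gives the same grasp; the last joint's range is limited). The gripper opens to 85 mm and grips with 20 to 120 N. Pads are 22 mm wide; open, the fingers measure 114 mm over their backs; the gripper's body (76 mm by 85 mm) begins 54 mm behind the grasp point. The pads swing forward as they close: fully open they stand 13 mm farther back than shut.
Start: joints at [1.59, 0.385, 0.008, 0, -1.194, -0.259], TCP at [0.148, 0.607, 0.231] pointing down, gripper open.
Joint ranges: [-3.14, 3.14], [-1.21, 2.06], [-1.07, 1.41], [-3.16, 2.05], [-2.99, -0.16], [-3.1, 3.1]. Speed limits (rad/s): [2.79, 2.79, 3.14, 3.14, 3.14, 3.14].

### API

Orientations are given as a 3x3 rotation matrix whose columns are the frame's x, y, z axes.
In Python, from station import robot gives the robot as it stands.
- The arm moves only by the tool jog_arm, never from a script. Its argument "steps" is a list of rows, each an object of numbers: "x", "y", "z": the shift along the world's x, y, z in m; "ax", "ay", "az": the turn, a rotation vector about the world's x, y, z in degrees; "claw": the finger opening in m, from 0 to 0.0854. In form: [{"x": .., "y": .., "z": .., "ax": .., "ay": .., "az": .., "claw": ..}, ...]. A call has 1 to 5 rows; each row shifts and turns the commanded pose from where the row before left it; what a row does not reach is not made up. A row lasts 1/12 s, in which the tool goes at most 41.7 mm and 7.16 degrees, less where a joint would pass 70% of its speed; a pose out of reach is approached as far as the arm can. A call with a gripper value outside its range is refused whole. The fingers move at their own pace and stop on an object; the grip force is fixed at half the most. Time passes only in rows, so rows that do not move let the fingers close. It gives the time, the measured TCP pose, the force, the opening and the grip force at its end, in the units of the state.
- robot.read_state(): the state, without advancing time (a new reading comes with each control period).
- robot.capture(name): name is "scene" or "top"; returns the picture (420x560x3 uint8, red, green, blue); there is no depth.
- robot.camera_params(name): a dict with "mtx" (3x3 intrinsics, pixels), "R" (3x3) and "t" (3): a world point X has camera coordinates R X + t. Camera axes: x right, y down, z forward; pixel columns grow to the right and rows downward; lengths in m; the calibration is good to about 2 mm. A picture is of the moment at which its call begins. camera_params takes no time and is no camera call.
- robot.hand_in(): hands the job in; it is judged then, once.
The state is a dict: "time": time; "joint_pos": joint angles; "qd": joint speeds; "joint_torque": joint torques, N m; "tcp_pos": TCP position; "orientation": TCP orientation; "contact_force": force on the tool from outside, world axes, zero at the start; "wrist_torque": the same for the moment, N m; "width": finger opening in m; "grip_force": force on a finger pad.
Only numpy, scipy, OpenCV 4.12 (cv2) and the standard library are available. Lean on these libraries where they do the work, as an engineer would, in place of code of your own. Each camera call takes 0.05 s, during which the arm holds its last target. There are 200 camera calls.

### The job

Take the brass lamp cap out of the wooden cup and fit it to the lamp foot: its centre rod goes through the small hole in the guide plate and its two lugs drop through the two gaps in the collar until the cap sits down on the collar. Then turn it clockwise (seen from above) until it is half-way to the lock, at the bead on the collar, without turning it on into the click, and finish still gripping it there so that I can set the clamp screw. Leave the bottle, the box, the hare and the tin where they stand.

Things in the scene. Friction and masses are not known exactly. Their poses are not given: they have to be found in the camera images.
- cap: Loose brass bayonet cap, 0.22 kg, waiting in the wooden cup. Origin: centre of the underside of its flange (disc 72 mm across, 8 mm thick); z up, x along the bar grip and the two lugs. Below the flange: barrel 42 mm across, 16 mm deep, with the lugs at +x and -x, then a steel rod 10 mm across on the axis. It is the same after half a turn about z.
- grip (a point): On the cap's axis, 24 mm above its origin, a good height to pinch: the dark wooden bar grip is 50 mm long along the cap's x, 14 mm thick along its y, and spans 8 to 37 mm above the cap's origin (8 mm = top of the flange).
- lug (a point): Middle of the cap's lug at +x (the other is opposite): 24 mm from the axis, 12.5 mm below the cap's origin. A lug is 8 mm wide, 5 mm thick and reaches out to 29 mm from the axis; its underside is 15 mm below the cap's origin.
- rod_tip (a point): Lower, tapered end of the cap's centre rod, 62 mm below the cap's origin.
- cap_cup: Fixed wooden cup, 70 mm tall, 82 mm across at the rim, in which the cap waits: the flange rests on the rim, the lugs and rod hang inside (2 mm play). The cap lifts straight out. Origin: centre of its underside, on the table.
- lamp_foot: Fixed lamp foot. Origin: centre of its underside, on the table; z up. Round dark wooden base 108 mm across, four dark steel posts, a square dark steel guide plate and above it a round brass bayonet collar, 72 mm outside, rim 90 mm above the table. Two lug gaps in the collar at the foot's +x and -x. A steel clamp screw head is on the collar's -x side.
- guide_hole (a point): Centre of the upper mouth of the guide plate's hole: 14 mm across with a 3 mm bevel at its mouth, 10 mm deep, on the foot's axis, 55 mm above the table (35 mm below the collar's rim); the rod tip enters it while the lugs are still 12 mm above the rim.
- collar_mouth (a point): Centre of the collar's opening at its rim, 90 mm above the table. Opening 48 mm across in a ledge 8 mm thick; the two gaps are 15 mm wide and reach out to 31 mm from the axis. The cap drops in with its x along the foot's x, either way round, within about 6 degrees. Seated, the flange lies on the rim: the cap's origin is at this point.
- half_mark: On the foot's axis at the rim; its x is the foot's x turned 45 degrees clockwise from above and points at the half-way bead (6 mm, brass, outside the collar; a second one opposite). The cap's x shall lie along it, either way round. The seated cap turns freely clockwise from the gaps to here and on to about 60 degrees; the other way a stop blocks it.
- lock_mark: On the foot's axis at the rim; its x is the direction of the locked cap, the foot's x turned 90 degrees clockwise from above. Not to be reached: from about 60 degrees two spring buttons in the collar resist the lugs (about 0.2 N m in all), and click past at about 70 degrees.
- red_bottle: Bystander: small dark red oil bottle with a black cap, 32 mm across, 90 mm tall. Origin: centre of its underside.
- black_box: Bystander: small black carton, 50x62x40 mm. Origin: centre of its underside.
- hare: Bystander: small black lying hare figure, 38x75x39 mm. Origin: centre of its underside.
- balm: Bystander: round pale tin, 69 mm across, 34 mm tall. Origin: centre of its underside.

How it is judged:
By the outcome, as a careful person would: the job done as asked, in the order asked, and still so for the second after the job is handed in, while the arm keeps its last pose, push and grip.
It also fails if it takes over 38 s, if anything falls off the work surface, if the arm or the gripper's body presses on something with over 40 N, if the wrist force passes 120 N, or if a joint passes its speed limit or range.

## Working session

There is one attempt and no reset: what is moved stays moved. The work goes in short steps, Python scripts to look and compute and a tool call to move; the robot and the scene stay as the last step left them, time stands still between calls to the robot, and variables do not carry over. Pictures are saved under pics/ and viewed, at most 10 in all, crops included, and the job is handed in when it is done.

Besides the shell and the picture viewer there is one more tool, called after "Call:" as name(argument=value, ...) on one line, values as JSON. jog_arm: Moves the arm, as the interface text tells. Its arguments: {"type":"object","properties":{"steps":{"type":"array","items":{"type":"object","properties":{"x":{"type":"number"},"y":{"type":"number"},"z":{"type":"number"},"ax":{"type":"number"},"ay":{"type":"number"},"az":{"type":"number"},"claw":{"type":"number"}}}}},"required":["steps"]}

```bash
mkdir -p pics; python3 - <<'E'
from station import robot
import cv2,numpy as np
for n in("scene","top"):
    im=robot.capture(n); cv2.imwrite(f"pics/{n}0.png",im[:,:,::-1])
    p=robot.camera_params(n); print(n,np.round(p["mtx"],1).tolist(),np.round(p["R"],3).tolist(),np.round(p["t"],3).tolist())
s=robot.read_state(); print(s["time"],s["tcp_pos"],np.round(s["orientation"],3).tolist(),s["width"],robot.grip_point_offset)
E
```

```text
scene [[405.2, 0.0, 284.4], [0.0, 405.2, 205.6], [0.0, 0.0, 1.0]] [[-0.446, -0.895, -0.017], [-0.476, 0.253, -0.842], [0.758, -0.368, -0.539]] [0.261, 0.337, 0.499]
top [[491.9, 0.0, 263.5], [0.0, 491.9, 207.6], [0.0, 0.0, 1.0]] [[0.017, -1.0, 0.004], [-0.994, -0.017, -0.107], [0.107, -0.003, -0.994]] [0.008, 0.571, 0.877]
0.1 [0.14829895 0.60662107 0.23034181] [[0.971, -0.238, -0.0], [-0.238, -0.971, -0.002], [0.0, 0.002, -1.0]] 0.08537852124707807 -0.0187
```

View pics/scene0.png

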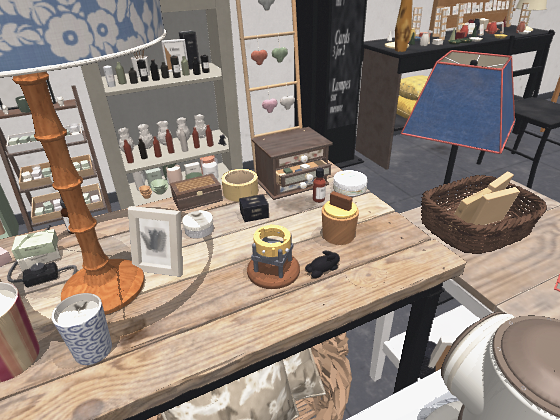

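View pics/top0.png

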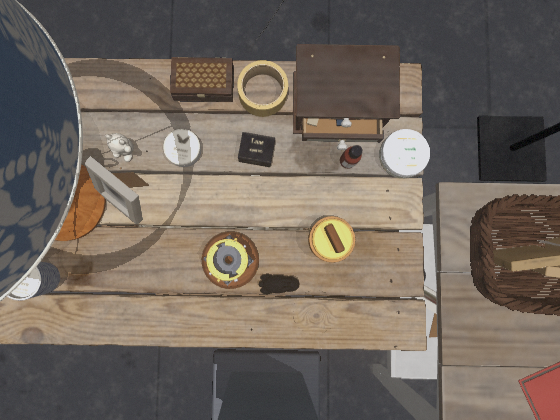

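The top view shows the lamp foot at about (230,260) and the cap in its cup at (332,239), with the bar near-vertical. The hare is at (279,284), beside both. Next I'll zoom in and measure.

```bash
cat > h.py <<'E'
from station import robot
import cv2,numpy as np
def ray(n,uv):
    p=robot.camera_params(n);K,R,t=map(np.array,(p["mtx"],p["R"],p["t"]))
    d=R.T@np.linalg.solve(K,np.r_[uv,1.]); return -R.T@t,d
def onz(n,uv,z):
    c,d=ray(n,uv); return c+d*(z-c[2])/d[2]
def tri(a,b):
    A=[];B=[]
    for n,uv in(("top",a),("scene",b)):
        c,d=ray(n,uv);d=d/np.linalg.norm(d);P=np.eye(3)-np.outer(d,d);A.append(P);B.append(P@c)
    return np.linalg.lstsq(np.vstack(A),np.hstack(B),rcond=None)[0]
def proj(n,X):
    p=robot.camera_params(n);K,R,t=map(np.array,(p["mtx"],p["R"],p["t"]));q=K@(R@np.array(X)+t);return q[:2]/q[2]
E
python3 - <<'E'
from h import *
T=cv2.imread("pics/top0.png");S=cv2.imread("pics/scene0.png")
hsv=cv2.cvtColor(T,cv2.COLOR_BGR2HSV)
m=cv2.inRange(hsv,(20,110,120),(35,255,255))
for name,(x0,x1,y0,y1),z in(("foot",(195,265,225,295),.09),("cap",(300,365,205,270),.078)):
    s=np.zeros_like(m);s[y0:y1,x0:x1]=m[y0:y1,x0:x1]
    pts=cv2.findNonZero(s); c,r=cv2.minEnclosingCircle(pts)
    h=cv2.convexHull(pts);e=cv2.fitEllipse(h);P=onz("top",e[0],z)
    print(name,c,r,e,P.round(4),len(pts), "diam", r*2*(.877-z)/492)
cr=lambda I,x,y,w,f:cv2.resize(I[y:y+w,x:x+w],None,fx=f,fy=f,interpolation=cv2.INTER_CUBIC)
a=np.hstack([cr(T,195,225,70,5.7),cr(T,297,204,70,5.7)])
b=cv2.resize(S[185:295,240:375],(798,0) if 0 else (0,0) or None,fx=1,fy=1) if 0 else None
cv2.imwrite("pics/c1.png",a)
cv2.imwrite("pics/c2.png",cv2.resize(S[180:290,240:380],None,fx=5.4,fy=5.4,interpolation=cv2.INTER_CUBIC))
E
```

```text
foot (226.5, 259.0) 23.048959732055664 ((226.7847137451172, 259.3210754394531), (40.91659164428711, 44.30996322631836), 23.714536666870117) [0.4748 0.0791 0.09  ] 141 diam 0.07373793215092604
cap (332.4158935546875, 238.6495361328125) 20.460596084594727 ((332.2801513671875, 238.74127197265625), (40.143585205078125, 40.71465301513672), 128.76153564453125) [ 0.5135 -0.1025  0.078 ] 353 diam 0.06645535069752516
```

View pics/c1.png

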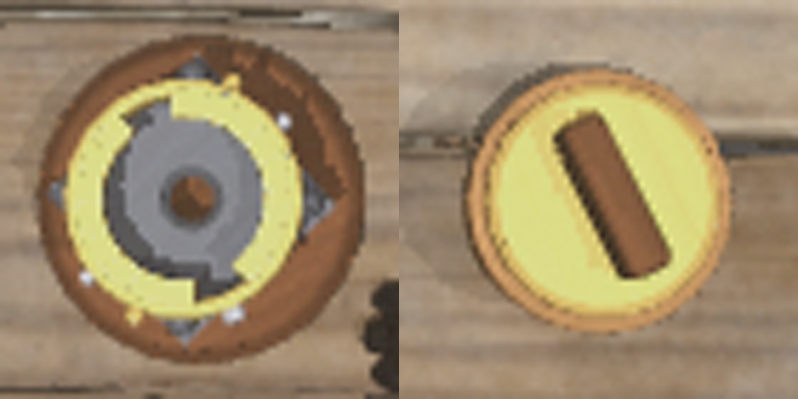

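View pics/c2.png

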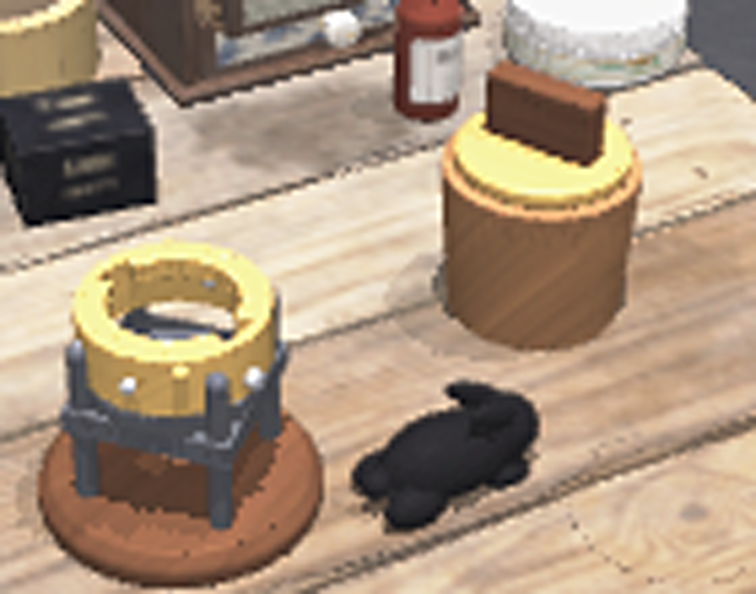

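The crops give these results:
- **Collar:** centred near crop (184,198). Gaps at (150,112) and (220,290), beads at (232,80) and (133,317), clamp screw at (233,315). So foot x is about 22°.
- **Cap:** the bar runs from (580,122) to (645,268), about 24°.

Next I'll refine these with masks and check the lamp shade for clearance.

```bash
python3 - <<'E'
from h import *
T=cv2.imread("pics/top0.png");S=cv2.imread("pics/scene0.png")
hsv=cv2.cvtColor(T,cv2.COLOR_BGR2HSV)
print("hsv bar",hsv[238,333],"collar",hsv[259,210],"plate",hsv[245,228],"flange",hsv[228,345])
m=((hsv[...,0]<18)&(hsv[...,1]>90)&(hsv[...,2]<150)).astype(np.uint8)
s=np.zeros_like(m);s[220:257,318:350]=m[220:257,318:350]
n,l,st,ce=cv2.connectedComponentsWithStats(s);i=1+st[1:,4].argmax();pts=cv2.findNonZero((l==i).astype(np.uint8))
print("bar rect",cv2.minAreaRect(pts),st[i])
q=cv2.fitLine(pts,cv2.DIST_L2,0,.01,.01).ravel();print("bar line",q)
c=ce[i];P=onz("top",c,.107);Q=onz("top",c+10*q[:2],.107);d=Q-P;print("bar centre",P.round(4),"ang",np.degrees(np.arctan2(d[1],d[0]))%180)
f=lambda x,y:np.array([195+(x+.5)/5.7-.5,225+(y+.5)/5.7-.5])
for n,a,b,z in(("gap",(220,290),(150,112),.09),("bead",(133,317),(232,80),.083)):
    A,B=onz("top",f(*a),z),onz("top",f(*b),z);d=B-A;print(n,((A+B)/2).round(4),np.linalg.norm(d).round(4),np.degrees(np.arctan2(d[1],d[0])))
# collar: wider yellow mask
m=((hsv[...,0]>18)&(hsv[...,0]<36)&(hsv[...,1]>85)&(hsv[...,2]>150)).astype(np.uint8)
s=np.zeros_like(m);s[236:283,204:251]=m[236:283,204:251];s=cv2.morphologyEx(s,cv2.MORPH_OPEN,np.ones((3,3)))
p=cv2.findNonZero(s);e=cv2.fitEllipse(cv2.convexHull(p));print("collar",e,onz("top",e[0],.09).round(4),e[1][1]*.80/492)
# scene: collar rim ellipse centre ~ crop (176,302), flange top ellipse centre crop(545,152)
g=lambda x,y:np.array([240+(x+.5)/5.4-.5,180+(y+.5)/5.4-.5])
print("collar tri",tri(e[0],g(175,303)).round(4)," scene@.09",onz("scene",g(175,303),.09).round(4))
print("bar tri",tri(c,g(547,98)).round(4))
print("lamp base",onz("scene",(103,285),0.01).round(3),"shade edge",[ (z,onz("top",(80,140),z).round(3)[:2],onz("top",(40,265),z).round(3)[:2],onz("scene",(165,35),z).round(3)[:2]) for z in(.3,.4,.5)])
E
```

```text
hsv bar [ 12 136 146] collar [ 30  93 220] plate [ 28  92 203] flange [ 29 103 221]
bar rect ((333.9000244140625, 238.300048828125), (29.06888198852539, 9.391485214233398), 63.43495178222656) [324 224  20  29 269]
bar line [  0.4284961    0.90354365 333.94797    238.21933   ]
bar centre [ 0.5131 -0.1011  0.107 ] ang 25.63877202649644
gap [0.474  0.0787 0.09  ] 0.0571 22.91725678735378
bead [0.4749 0.0798 0.083 ] 0.0769 -21.430889335202856
collar ((226.63912963867188, 259.65582275390625), (40.907325744628906, 42.794246673583984), 24.723493576049805) [0.4743 0.0793 0.09  ] 0.06958414093265688
collar tri [0.4745 0.0799 0.0868]  scene@.09 [0.4708 0.082  0.09  ]
bar tri [ 0.5135 -0.1021  0.0992]
lamp base [0.578 0.396 0.01 ] shade edge [(0.3, array([0.627, 0.261]), array([0.463, 0.303]), array([1.461, 0.03 ])), (0.4, array([0.603, 0.223]), array([0.465, 0.258]), array([0.852, 0.148])), (0.5, array([0.579, 0.185]), array([0.467, 0.213]), array([0.244, 0.265]))]
```

Call:
jog_arm(steps=[{"x":0.012,"y":-0.031,"az":3.9},{"x":0.012,"y":-0.031,"az":3.9},{"x":0.012,"y":-0.031,"az":3.9},{"x":0.012,"y":-0.031,"az":3.9},{"x":0.012,"y":-0.031,"az":3.9}])

```text
invalid input
```

Call:
jog_arm(steps=[{"x":0.012,"y":-0.031,"az":3.9},{"x":0.012,"y":-0.031,"az":3.9},{"x":0.012,"y":-0.031,"az":3.9},{"x":0.012,"y":-0.031,"az":3.9},{"x":0.012,"y":-0.031,"az":3.9}])

```text
invalid input
```

Call:
jog_arm(steps=[{"x":0.012,"y":-0.031,"z":0,"ax":0,"ay":0,"az":3.9,"claw":0.085},{"x":0.012,"y":-0.031,"z":0,"ax":0,"ay":0,"az":3.9,"claw":0.085},{"x":0.012,"y":-0.031,"z":0,"ax":0,"ay":0,"az":3.9,"claw":0.085},{"x":0.012,"y":-0.031,"z":0,"ax":0,"ay":0,"az":3.9,"claw":0.085},{"x":0.012,"y":-0.031,"z":0,"ax":0,"ay":0,"az":3.9,"claw":0.085}])

```text
time: 0.52
tcp_pos: [0.2087, 0.4502, 0.2307]
orientation: [[0.995, 0.104, -0.0], [0.104, -0.995, -0.001], [-0.0, 0.001, -1.0]]
contact_force: [0.0, -0.4, 0.6]
width: 0.0854
grip_force: 0.0
```

Call:
jog_arm(steps=[{"x":0.012,"y":-0.031,"z":0,"ax":0,"ay":0,"az":3.9,"claw":0.085},{"x":0.012,"y":-0.031,"z":0,"ax":0,"ay":0,"az":3.9,"claw":0.085},{"x":0.012,"y":-0.031,"z":0,"ax":0,"ay":0,"az":3.9,"claw":0.085},{"x":0.012,"y":-0.031,"z":0,"ax":0,"ay":0,"az":3.9,"claw":0.085},{"x":0.012,"y":-0.031,"z":0,"ax":0,"ay":0,"az":3.9,"claw":0.085}])

```text
time: 0.93
tcp_pos: [0.2685, 0.2952, 0.231]
orientation: [[0.903, 0.43, -0.0], [0.43, -0.903, -0.0], [-0.0, 0.0, -1.0]]
contact_force: [1.1, 0.6, -0.0]
width: 0.0848
grip_force: 0.0
```

Call:
jog_arm(steps=[{"x":0.02,"y":-0.035,"z":0,"ax":0,"ay":0,"az":0,"claw":0.085},{"x":0.02,"y":-0.035,"z":0,"ax":0,"ay":0,"az":0,"claw":0.085},{"x":0.02,"y":-0.035,"z":0,"ax":0,"ay":0,"az":0,"claw":0.085},{"x":0.02,"y":-0.035,"z":0,"ax":0,"ay":0,"az":0,"claw":0.085},{"x":0.02,"y":-0.035,"z":0,"ax":0,"ay":0,"az":0,"claw":0.085}])

```text
time: 1.35
tcp_pos: [0.3685, 0.1202, 0.2314]
orientation: [[0.904, 0.427, 0.0], [0.427, -0.904, 0.001], [0.001, -0.0, -1.0]]
contact_force: [1.1, 1.0, 0.2]
width: 0.0849
grip_force: 0.0
```

Call:
jog_arm(steps=[{"x":0.02,"y":-0.035,"z":0,"ax":0,"ay":0,"az":0,"claw":0.085},{"x":0.02,"y":-0.035,"z":0,"ax":0,"ay":0,"az":0,"claw":0.085},{"x":0.02,"y":-0.035,"z":0,"ax":0,"ay":0,"az":0,"claw":0.085},{"x":0.02,"y":-0.035,"z":0,"ax":0,"ay":0,"az":0,"claw":0.085},{"x":0.02,"y":-0.035,"z":0,"ax":0,"ay":0,"az":0,"claw":0.085}])

```text
time: 1.77
tcp_pos: [0.4687, -0.055, 0.2311]
orientation: [[0.905, 0.426, -0.0], [0.426, -0.905, 0.0], [-0.0, -0.0, -1.0]]
contact_force: [-0.2, 1.4, 0.3]
width: 0.0855
grip_force: 0.0
```

Call:
jog_arm(steps=[{"x":0.022,"y":-0.023,"z":0,"ax":0,"ay":0,"az":0,"claw":0.085},{"x":0.0225,"y":-0.0235,"z":0,"ax":0,"ay":0,"az":0,"claw":0.085},{"x":0,"y":0,"z":-0.04,"ax":0,"ay":0,"az":0,"claw":0.085},{"x":0,"y":0,"z":-0.04,"ax":0,"ay":0,"az":0,"claw":0.085},{"x":0,"y":0,"z":-0.02,"ax":0,"ay":0,"az":0,"claw":0.085}])

```text
time: 2.18
tcp_pos: [0.51, -0.1001, 0.1266]
orientation: [[0.906, 0.424, -0.008], [0.424, -0.906, 0.001], [-0.006, -0.004, -1.0]]
contact_force: [-1.1, 0.5, -0.2]
width: 0.0848
grip_force: 0.0
```

```bash
python3 - <<'E'
from h import *
T=robot.capture("top")[:,:,::-1];S=robot.capture("scene")[:,:,::-1]
a=cv2.resize(T[180:300,270:390],(480,480),interpolation=cv2.INTER_CUBIC)
b=cv2.resize(S[160:270,300:380],(320,440),interpolation=cv2.INTER_CUBIC);b=cv2.copyMakeBorder(b,0,40,0,0,0)
cv2.imwrite("pics/g1.png",np.hstack([a,b]))
E
```

```text
(no output)
```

View pics/g1.png

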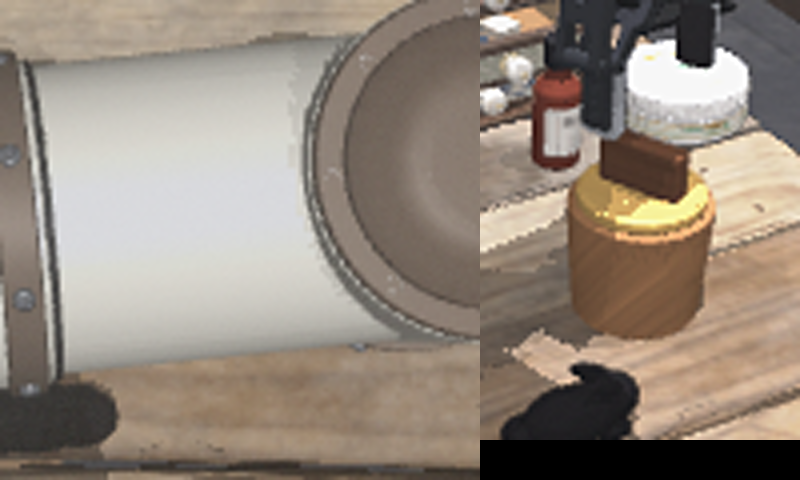

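The top view is blocked by the arm. In the scene view the fingers, at (605,115) and (695,50), straddle the bar at (645,165), so I'll descend and close.

Call:
jog_arm(steps=[{"x":0,"y":0,"z":-0.024,"ax":0,"ay":0,"az":0,"claw":0.085},{"x":0,"y":0,"z":-0.024,"ax":0,"ay":0,"az":0,"claw":0.085},{"x":0,"y":0,"z":0,"ax":0,"ay":0,"az":0,"claw":0.03},{"x":0,"y":0,"z":0,"ax":0,"ay":0,"az":0,"claw":0.03},{"x":0,"y":0,"z":0,"ax":0,"ay":0,"az":0,"claw":0.03}])

```text
time: 2.7
tcp_pos: [0.5145, -0.0993, 0.0855]
orientation: [[0.904, 0.428, 0.004], [0.428, -0.904, -0.0], [0.003, 0.002, -1.0]]
contact_force: [0.2, 0.4, 0.1]
width: 0.0513
grip_force: 0.0
```

Call:
jog_arm(steps=[{"x":0,"y":0,"z":0,"ax":0,"ay":0,"az":0,"claw":0.03},{"x":0,"y":0,"z":0,"ax":0,"ay":0,"az":0,"claw":0.03},{"x":0,"y":0,"z":0,"ax":0,"ay":0,"az":0,"claw":0.03}])

```text
time: 2.95
tcp_pos: [0.5136, -0.0993, 0.0846]
orientation: [[0.904, 0.427, 0.002], [0.427, -0.904, 0.0], [0.002, 0.001, -1.0]]
contact_force: [-0.1, -0.3, -0.1]
width: 0.0298
grip_force: 0.0
```

```bash
python3 - <<'E'
from h import *
S=robot.capture("scene")[:,:,::-1]
cv2.imwrite("pics/g2.png",cv2.resize(S[170:250,300:380],(560,560),interpolation=cv2.INTER_CUBIC))
E
```

```text
(no output)
```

View pics/g2.png

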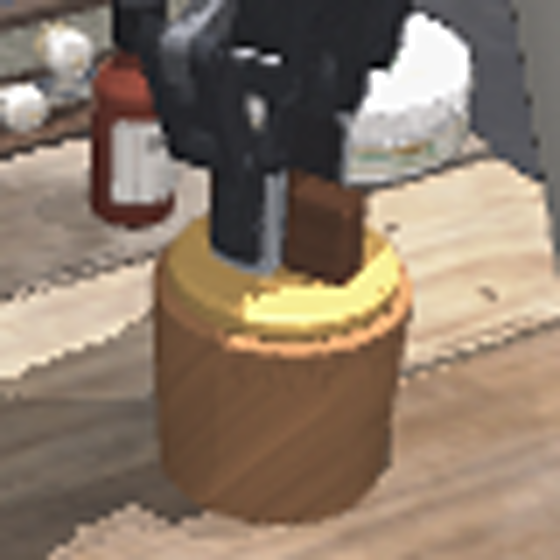

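The fingers straddle the bar, with the near pad at (245,225) just above the flange. Now the close.

Call:
jog_arm(steps=[{"x":0,"y":-0.002,"z":0,"ax":0,"ay":0,"az":0,"claw":0.03},{"x":0,"y":0,"z":0,"ax":0,"ay":0,"az":0,"claw":0.0},{"x":0,"y":0,"z":0,"ax":0,"ay":0,"az":0,"claw":0.0},{"x":0,"y":0,"z":0,"ax":0,"ay":0,"az":0,"claw":0.0},{"x":0,"y":0,"z":0,"ax":0,"ay":0,"az":0,"claw":0.0}])

```text
time: 3.42
tcp_pos: [0.5131, -0.1016, 0.0837]
orientation: [[0.904, 0.427, 0.0], [0.427, -0.904, -0.0], [0.0, 0.0, -1.0]]
contact_force: [-1.0, -1.0, 3.8]
width: 0.0129
grip_force: 60.2
```

Call:
jog_arm(steps=[{"x":0,"y":0,"z":0,"ax":0,"ay":0,"az":0,"claw":0.0},{"x":0,"y":0,"z":0,"ax":0,"ay":0,"az":0,"claw":0.0}])

```text
time: 3.58
tcp_pos: [0.5131, -0.1015, 0.0837]
orientation: [[0.904, 0.427, 0.0], [0.427, -0.904, -0.0], [0.0, 0.0, -1.0]]
contact_force: [-0.0, -1.8, 4.3]
width: 0.0132
grip_force: 60.3
```

Call:
jog_arm(steps=[{"x":0,"y":0,"z":0.015,"ax":0,"ay":0,"az":0,"claw":0.0},{"x":0,"y":0,"z":0.025,"ax":0,"ay":0,"az":0,"claw":0.0},{"x":0,"y":0,"z":0.03,"ax":0,"ay":0,"az":0,"claw":0.0},{"x":0,"y":0,"z":0.03,"ax":0,"ay":0,"az":0,"claw":0.0},{"x":0,"y":0,"z":0,"ax":0,"ay":0,"az":0,"claw":0.0}])

```text
time: 4.0
tcp_pos: [0.5163, -0.1014, 0.1887]
orientation: [[0.904, 0.428, 0.011], [0.428, -0.904, -0.0], [0.01, 0.005, -1.0]]
contact_force: [1.0, -1.0, -0.5]
width: 0.0128
grip_force: 59.7
```

```bash
python3 - <<'E'
from h import *
S=robot.capture("scene")[:,:,::-1]; s=robot.read_state();p=s["tcp_pos"];print(p,s["contact_force"])
cv2.imwrite("pics/scene1.png",S)
o=p-[0,0,.0137]
for k in(0,-.062): print(proj("scene",o+[0,0,k]))
v=S[110:290,240:380].copy()
cv2.imwrite("pics/l1.png",cv2.resize(v,(466,600),interpolation=cv2.INTER_CUBIC))
E
```

```text
[ 0.51458901 -0.10110072  0.1857386 ] [-0.16621155 -0.39589514 -2.79297987]
[342.33686948 167.40427618]
[340.58607294 193.29337183]
```

View pics/l1.png

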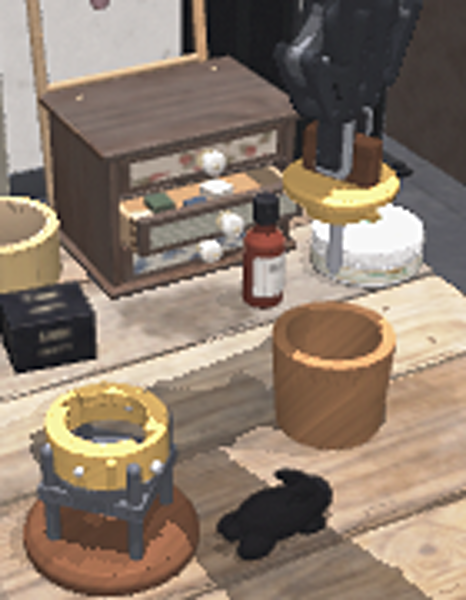

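Call:
jog_arm(steps=[{"x":-0.0077,"y":0.0362,"z":0,"ax":0,"ay":0,"az":-0.5,"claw":0.0},{"x":-0.0077,"y":0.0362,"z":0,"ax":0,"ay":0,"az":-0.5,"claw":0.0},{"x":-0.0077,"y":0.0362,"z":0,"ax":0,"ay":0,"az":-0.5,"claw":0.0},{"x":-0.0077,"y":0.0362,"z":0,"ax":0,"ay":0,"az":-0.5,"claw":0.0},{"x":-0.0077,"y":0.0362,"z":0,"ax":0,"ay":0,"az":-0.3,"claw":0.0}])

```text
time: 4.47
tcp_pos: [0.4724, 0.0807, 0.1813]
orientation: [[0.921, 0.389, -0.004], [0.389, -0.921, -0.001], [-0.004, -0.001, -1.0]]
contact_force: [0.9, 0.4, -1.4]
width: 0.0128
grip_force: 59.8
```

Call:
jog_arm(steps=[{"x":0,"y":0,"z":0,"ax":0,"ay":0,"az":0,"claw":0.0},{"x":0,"y":0,"z":0,"ax":0,"ay":0,"az":0,"claw":0.0},{"x":0,"y":0,"z":0,"ax":0,"ay":0,"az":0,"claw":0.0}])

```text
time: 4.72
tcp_pos: [0.4734, 0.0795, 0.1818]
orientation: [[0.921, 0.391, -0.003], [0.391, -0.921, -0.001], [-0.003, -0.0, -1.0]]
contact_force: [-0.1, -0.5, -2.1]
width: 0.0131
grip_force: 59.9
```

```bash
python3 - <<'E'
from h import *
S=robot.capture("scene")[:,:,::-1];T=robot.capture("top")[:,:,::-1]; s=robot.read_state();p=s["tcp_pos"];print(p,s["contact_force"])
o=p-[0,0,.0137]; print("pred origin,tip",proj("scene",o),proj("scene",o+[0,0,-.062]),"foot axis .09,.055",proj("scene",[.4745,.0795,.09]),proj("scene",[.4745,.0795,.055]))
cv2.imwrite("pics/f1.png",np.hstack([cv2.resize(S[170:295,230:310],(384,600),interpolation=cv2.INTER_CUBIC),cv2.resize(T[210:310,180:265],(408,480),interpolation=cv2.INTER_CUBIC)[:480] if 0 else cv2.copyMakeBorder(cv2.resize(T[210:310,180:265],(408,480)),0,120,0,0,0)]))
E
```

```text
[0.4739672  0.07860761 0.18234151] [ 0.21016749  1.43752862 -2.07426692]
pred origin,tip [271.52635482 199.62475986] [272.62464821 227.31100728] foot axis .09,.055 [272.36664692 234.321849  ] [272.94520458 248.58767655]
```

View pics/f1.png

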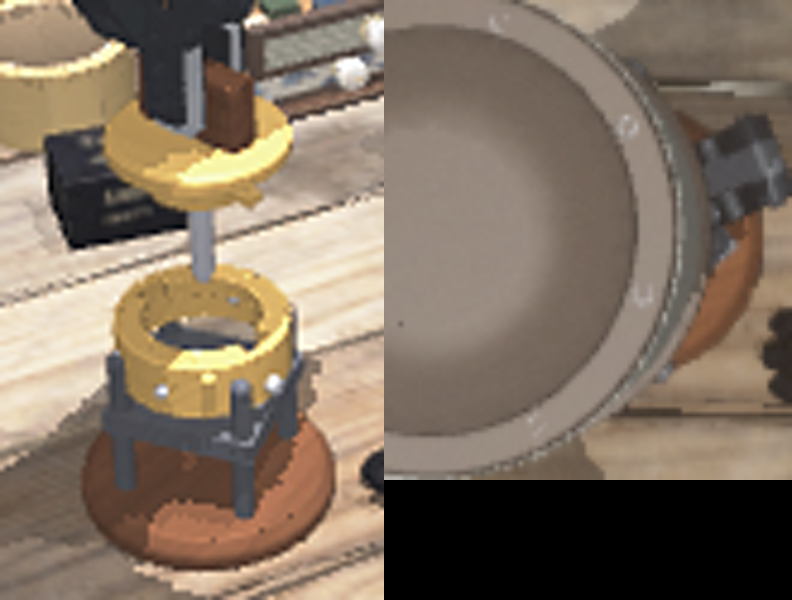

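The cap hangs level. In the scene crop the rod tip is at (203,280) and the collar centre at about (206,330), so it's about 1 mm off sideways. I'll nudge it over and go down.

Call:
jog_arm(steps=[{"x":0,"y":-0.0005,"z":-0.015,"ax":0,"ay":0,"az":0,"claw":0.0},{"x":0,"y":0,"z":-0.015,"ax":0,"ay":0,"az":0,"claw":0.0},{"x":0,"y":0,"z":-0.012,"ax":0,"ay":0,"az":0,"claw":0.0},{"x":0,"y":0,"z":0,"ax":0,"ay":0,"az":0,"claw":0.0},{"x":0,"y":0,"z":0,"ax":0,"ay":0,"az":0,"claw":0.0}])

```text
time: 5.23
tcp_pos: [0.4743, 0.0778, 0.1408]
orientation: [[0.922, 0.388, -0.002], [0.388, -0.922, -0.001], [-0.002, 0.0, -1.0]]
contact_force: [-0.5, -0.2, -1.0]
width: 0.0127
grip_force: 59.9
```

Call:
jog_arm(steps=[{"x":0,"y":0,"z":-0.004,"ax":0,"ay":0,"az":0,"claw":0.0},{"x":0,"y":0,"z":-0.004,"ax":0,"ay":0,"az":0,"claw":0.0},{"x":0,"y":0,"z":-0.003,"ax":0,"ay":0,"az":0,"claw":0.0},{"x":0,"y":0,"z":-0.002,"ax":0,"ay":0,"az":0,"claw":0.0},{"x":0,"y":0,"z":0,"ax":0,"ay":0,"az":0,"claw":0.0}])

```text
time: 5.65
tcp_pos: [0.4742, 0.079, 0.128]
orientation: [[0.921, 0.39, -0.001], [0.39, -0.921, -0.0], [-0.001, -0.0, -1.0]]
contact_force: [-0.7, 1.2, -1.0]
width: 0.0127
grip_force: 59.9
```

Call:
jog_arm(steps=[{"x":0,"y":0,"z":-0.003,"ax":0,"ay":0,"az":0,"claw":0.0},{"x":0,"y":0,"z":-0.003,"ax":0,"ay":0,"az":0,"claw":0.0},{"x":0,"y":0,"z":-0.002,"ax":0,"ay":0,"az":0,"claw":0.0},{"x":0,"y":0,"z":0,"ax":0,"ay":0,"az":0,"claw":0.0}])

```text
time: 5.98
tcp_pos: [0.4741, 0.079, 0.1198]
orientation: [[0.921, 0.39, -0.001], [0.39, -0.921, -0.0], [-0.001, -0.0, -1.0]]
contact_force: [-0.4, -0.4, -2.2]
width: 0.0125
grip_force: 59.9
```

```bash
python3 - <<'E'
from h import *
S=robot.capture("scene")[:,:,::-1]
cv2.imwrite("pics/f2.png",cv2.resize(S[190:290,225:320],(570,600),interpolation=cv2.INTER_CUBIC))
E
```

```text
(no output)
```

View pics/f2.png

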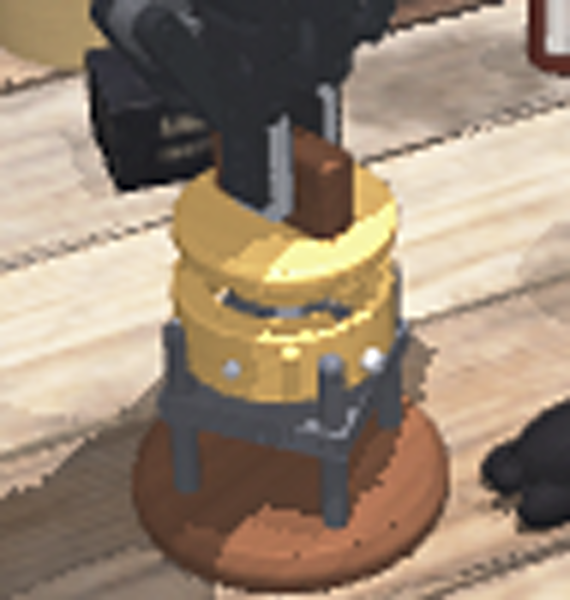

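The flange spans columns 172–395 and the collar 172–398, so the cap is centred and the lugs are just above the rim. I'll lower it gently.

Call:
jog_arm(steps=[{"x":0,"y":0,"z":-0.002,"ax":0,"ay":0,"az":0,"claw":0.0},{"x":0,"y":0,"z":-0.002,"ax":0,"ay":0,"az":0,"claw":0.0},{"x":0,"y":0,"z":-0.002,"ax":0,"ay":0,"az":0,"claw":0.0},{"x":0,"y":0,"z":0,"ax":0,"ay":0,"az":0,"claw":0.0}])

```text
time: 6.37
tcp_pos: [0.4741, 0.079, 0.1138]
orientation: [[0.921, 0.39, -0.001], [0.39, -0.921, -0.0], [-0.001, -0.0, -1.0]]
contact_force: [-0.5, 0.8, -2.4]
width: 0.0129
grip_force: 59.9
```

Lugs are 5 mm below the rim with no force, so they're in the gaps.

Call:
jog_arm(steps=[{"x":0,"y":0,"z":-0.003,"ax":0,"ay":0,"az":0,"claw":0.0},{"x":0,"y":0,"z":-0.003,"ax":0,"ay":0,"az":0,"claw":0.0},{"x":0,"y":0,"z":-0.002,"ax":0,"ay":0,"az":0,"claw":0.0},{"x":0,"y":0,"z":-0.001,"ax":0,"ay":0,"az":0,"claw":0.0},{"x":0,"y":0,"z":0,"ax":0,"ay":0,"az":0,"claw":0.0}])

```text
time: 6.78
tcp_pos: [0.4742, 0.079, 0.1049]
orientation: [[0.921, 0.39, -0.001], [0.39, -0.921, -0.0], [-0.001, 0.0, -1.0]]
contact_force: [0.1, -0.2, -1.7]
width: 0.0128
grip_force: 59.9
```

Call:
jog_arm(steps=[{"x":0,"y":0,"z":-0.001,"ax":0,"ay":0,"az":0,"claw":0.0},{"x":0,"y":0,"z":0,"ax":0,"ay":0,"az":0,"claw":0.0},{"x":0,"y":0,"z":0,"ax":0,"ay":0,"az":0,"claw":0.0}])

```text
time: 7.03
tcp_pos: [0.4744, 0.0791, 0.1044]
orientation: [[0.921, 0.39, 0.0], [0.39, -0.921, 0.0], [0.0, 0.0, -1.0]]
contact_force: [0.4, -0.1, -2.4]
width: 0.0126
grip_force: 59.9
```

Call:
jog_arm(steps=[{"x":0,"y":0,"z":-0.001,"ax":0,"ay":0,"az":0,"claw":0.0},{"x":0,"y":0,"z":0,"ax":0,"ay":0,"az":0,"claw":0.0},{"x":0,"y":0,"z":0,"ax":0,"ay":0,"az":0,"claw":0.0}])

```text
time: 7.28
tcp_pos: [0.4744, 0.0791, 0.1033]
orientation: [[0.921, 0.39, -0.0], [0.39, -0.921, -0.0], [-0.0, 0.0, -1.0]]
contact_force: [0.0, 0.4, -2.7]
width: 0.013
grip_force: 59.9
```

Call:
jog_arm(steps=[{"x":0,"y":0,"z":-0.001,"ax":0,"ay":0,"az":0,"claw":0.0},{"x":0,"y":0,"z":0,"ax":0,"ay":0,"az":0,"claw":0.0},{"x":0,"y":0,"z":0,"ax":0,"ay":0,"az":0,"claw":0.0}])

```text
time: 7.53
tcp_pos: [0.4745, 0.0792, 0.103]
orientation: [[0.921, 0.39, 0.001], [0.39, -0.921, 0.0], [0.001, 0.0, -1.0]]
contact_force: [-2.9, -0.4, 5.7]
width: 0.0129
grip_force: 60.9
```

Seated: contact at z = 0.103 with about 8 N of downward push. Now 45° clockwise, in steps.

Call:
jog_arm(steps=[{"x":0,"y":0,"z":0,"ax":0,"ay":0,"az":-3,"claw":0.0},{"x":0,"y":0,"z":0,"ax":0,"ay":0,"az":-4,"claw":0.0},{"x":0,"y":0,"z":0,"ax":0,"ay":0,"az":-4,"claw":0.0},{"x":0,"y":0,"z":0,"ax":0,"ay":0,"az":-4,"claw":0.0},{"x":0,"y":0,"z":0,"ax":0,"ay":0,"az":0,"claw":0.0}])

```text
time: 7.95
tcp_pos: [0.4753, 0.0793, 0.103]
orientation: [[0.99, 0.138, 0.002], [0.138, -0.99, 0.0], [0.002, -0.0, -1.0]]
contact_force: [-0.4, -1.5, 3.6]
width: 0.0129
grip_force: 60.8
```

Call:
jog_arm(steps=[{"x":0,"y":0,"z":0,"ax":0,"ay":0,"az":-4,"claw":0.0},{"x":0,"y":0,"z":0,"ax":0,"ay":0,"az":-4,"claw":0.0},{"x":0,"y":0,"z":0,"ax":0,"ay":0,"az":-4,"claw":0.0},{"x":0,"y":0,"z":0,"ax":0,"ay":0,"az":-3,"claw":0.0},{"x":0,"y":0,"z":0,"ax":0,"ay":0,"az":0,"claw":0.0}])

```text
time: 8.37
tcp_pos: [0.4754, 0.0793, 0.103]
orientation: [[0.993, -0.121, 0.002], [-0.121, -0.993, 0.0], [0.002, -0.001, -1.0]]
contact_force: [0.7, -0.0, 5.2]
width: 0.0129
grip_force: 60.9
```

Call:
jog_arm(steps=[{"x":0,"y":0,"z":0,"ax":0,"ay":0,"az":-4,"claw":0.0},{"x":0,"y":0,"z":0,"ax":0,"ay":0,"az":-4,"claw":0.0},{"x":0,"y":0,"z":0,"ax":0,"ay":0,"az":-4,"claw":0.0},{"x":0,"y":0,"z":0,"ax":0,"ay":0,"az":-3,"claw":0.0},{"x":0,"y":0,"z":0,"ax":0,"ay":0,"az":0,"claw":0.0}])

```text
time: 8.78
tcp_pos: [0.4753, 0.0793, 0.103]
orientation: [[0.928, -0.373, 0.002], [-0.373, -0.928, 0.0], [0.002, -0.001, -1.0]]
contact_force: [1.1, -1.5, 4.9]
width: 0.0129
grip_force: 61.0
```

```bash
python3 - <<'E'
from h import *
S=robot.capture("scene")[:,:,::-1];s=robot.read_state();R=s["orientation"];print(s["tcp_pos"],np.degrees(np.arctan2(R[1,0],R[0,0])),s["contact_force"],s["wrist_torque"])
for z in (.082,.078):
  for a in(158,150,166):
    a=np.radians(a); print(z,np.degrees(a),proj("scene",[.4745+.037*np.cos(a),.0793+.037*np.sin(a),z]).round(1))
cv2.imwrite("pics/f3.png",cv2.resize(S[190:290,225:320],(570,600),interpolation=cv2.INTER_CUBIC))
E
```

```text
[0.47530584 0.07934603 0.10302583] -21.848858464594024 [ 0.03102954 -0.1892856   5.60088226] [-0.29434854  0.03611528 -0.10306547]
0.082 158.0 [273.7 249.6]
0.082 150.0 [270.9 249.6]
0.082 166.0 [276.4 249.3]
0.078 158.0 [273.7 251.3]
0.078 150.0 [271.  251.3]
0.078 166.0 [276.5 251. ]
```

View pics/f3.png

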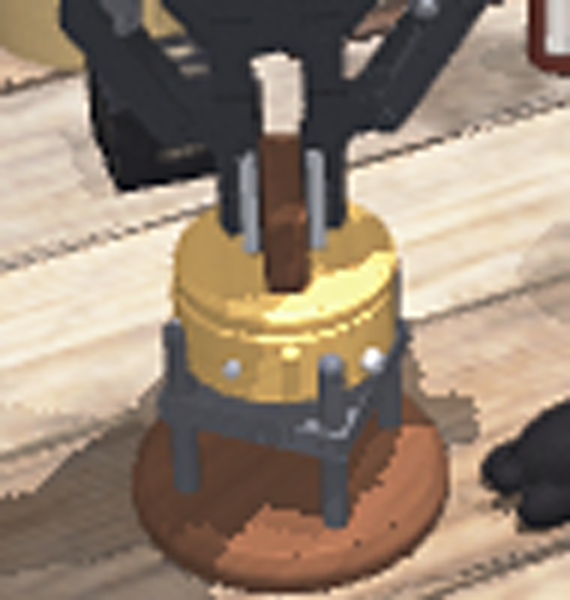

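The flange now sits flush on the collar and the bar points at the bead at (290,352). One quick check of the bead direction in the first top picture, using a mask.

```bash
python3 - <<'E'
from h import *
T=cv2.imread("pics/top0.png");hsv=cv2.cvtColor(T,cv2.COLOR_BGR2HSV).astype(int)
yy,xx=np.mgrid[:420,:560];r=np.hypot(xx-226.7,yy-259.4)
m=(hsv[...,0]>17)&(hsv[...,0]<36)&(hsv[...,1]>100)&(hsv[...,2]>140)&(r>20.8)&(r<26)
n,l,st,ce=cv2.connectedComponentsWithStats(m.astype(np.uint8))
for i in range(1,n):
    P=onz("top",ce[i],.08);d=P[:2]-[.4746,.0795];print(st[i,4],ce[i].round(1),np.hypot(*d).round(4),np.degrees(np.arctan2(d[1],d[0])).round(1))
# gap openings: non-yellow at radius 27.5 mm
for R in(.026,.0275):
  a=np.arange(0,360,.5);g=[]
  for t in np.radians(a):
    u,v=proj("top",[.4745+R*np.cos(t),.0793+R*np.sin(t),.09]);g.append(cv2.getRectSubPix(T[:,:,2],(1,1),(float(u),float(v)))[0,0])
  g=np.array(g)<150
  for c in(23,203):
    w=a[g&(abs((a-c+180)%360-180)<30)];print(R,c,w.min(),w.max(),w.mean())
E
```

```text
1 [222. 239.] 0.0364 15.1
1 [231. 239.] 0.0359 -9.8
7 [235.3 239. ] 0.038 -20.9
1 [217. 241.] 0.0363 29.8
1 [219. 240.] 0.0364 23.7
1 [215. 242.] 0.0367 35.8
2 [241.5 244.5] 0.0359 -43.1
1 [210. 247.] 0.0365 54.9
1 [245. 249.] 0.0359 -58.9
1 [247. 254.] 0.0358 -73.8
1 [206. 262.] 0.0363 97.8
1 [247. 264.] 0.0354 -101.7
1 [208. 269.] 0.0363 117.6
1 [244. 271.] 0.0355 -122.8
2 [214.5 276.5] 0.036 144.9
1 [238. 277.] 0.0356 -146.4
9 [217.9 279.7] 0.0377 157.0
2 [222.5 280. ] 0.0358 169.1
1 [230. 280.] 0.0355 -170.1
0.026 23 11.0 37.5 24.25
0.026 203 188.5 216.0 202.25
0.0275 23 10.5 37.0 23.75
0.0275 203 188.5 218.0 203.25
```

The beads average -22.0°, the gaps imply -21.6°, and the cap is at -21.85°. Handing in.

```bash
python3 -c "
from station import robot
print(robot.hand_in())"
```

```text
the job is handed in; nothing more can be done
None
```

The cap is seated on the collar, turned clockwise to the half-way bead (within about 1° by my measurements) and still gripped, with the job handed in at about 9 s; the arm touched none of the bystanders.

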